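# Shut and bolt the detergent drawer

## Robot

A 6-joint arm with a two-finger parallel gripper is mounted at the origin on the work surface. World frame = base frame: x ahead of the robot, y to its left, z up, the work surface at z = 0. Lengths are in m, angles in rad, forces in N, time in s.
With the tool pointing down it reaches from about 0.3 to 0.95 m from the base axis. Payload 3.1 kg.
Tool frame: the origin (TCP) lies at the very end of the fingers, on their centre line; the grasp point (between the pads) lies 19 mm behind it; y points along the fingers, z is the direction in which the jaws open and shut, and the axes are right-handed (so a half turn about y gives the same grasp; the last joint's range is limited). The gripper opens to 85 mm and grips with 20 to 120 N. Pads are 22 mm wide; open, the fingers measure 114 mm over their backs; the gripper's body (76 mm by 85 mm) begins 54 mm behind the grasp point. The pads swing forward as they close: fully open they stand 13 mm farther back than shut.
Start: joints at [1.209, 0.308, 1.634, -0, 1.2, -0.07], TCP at [0.18, 0.599, 0.231] pointing down, gripper open.
Joint ranges: [-3.06, 3.06], [-0.79, 1.96], [0.05, 2.63], [-1.19, 4.34], [0.05, 2.64], [-2.94, 2.94]. Speed limits (rad/s): [2.79, 2.79, 3.14, 3.14, 3.14, 3.14].

## Interface

Orientations are given as [roll, pitch, yaw] about the fixed x, y, z axes, in that order (R = Rz(yaw) Ry(pitch) Rx(roll)).
In Python, from cell import r, jaws, viewer, telemetry gives the robot as it stands. Calls block until the motion is done:
- r.move_pose(position, orientation): joint-space move of the TCP to a pose.
- r.move_straight(position, orientation=None, v=0.15): straight line of the TCP; orientation=None keeps the orientation; v is the mean speed in m/s.
- r.move_j(angles): joint-space move.
- jaws.grip(opening): finger opening in m; the grip force is fixed at half the most; returns when the fingers have stopped.
- r.sleep(seconds).
- r.ik(position, orientation): joint angles nearest the present ones, or None.
- viewer.get_image(name): name is "side" or "top" or "wrist"; returns the picture (480x640x3 uint8, blue, green, red); there is no depth.
- viewer.get_calibration(name): a dict with "fx", "fy", "cx", "cy" (pixels), "R" (3x3) and "t" (3): a world point X has camera coordinates R X + t. Camera axes: x right, y down, z forward; pixel columns grow to the right and rows downward; lengths in m; the calibration is good to about 2 mm. A picture is of the moment at which its call begins: read the wrist's pose just before it. get_calibration takes no time and is no camera call; for the wrist camera it gives the pose at the moment of the call.
A pose or a line that the arm cannot do raises r.IKError and nothing moves.
- r.finish_job(): hands the job in, once; it reports no verdict.
Readings, each from a call of its own:
- telemetry.get_time(): time.
- telemetry.get_qpos(): joint angles.
- telemetry.get_joint_velocities(): joint speeds.
- telemetry.get_effort(): joint torques, N m.
- telemetry.get_ee_pos(): TCP position.
- telemetry.get_orientation(): TCP orientation.
- telemetry.get_contact_force(): force on the tool from outside, world axes, zero at the start.
- telemetry.get_moment(): the same for the moment, N m.
- telemetry.get_gripper_width(): finger opening in m.
Only numpy, scipy, OpenCV 4.12 (cv2) and the standard library are available. Lean on these libraries where they do the work, as an engineer would, in place of code of your own. Each camera call takes 0.05 s, during which the arm holds its last target.

## Task

Make the laundry detergent child-safe: push the blue-fronted drawer that holds the detergent pods fully shut, and then push the orange tab on top of its chest all the way across so that the bolt goes through the steel keeper of the shut drawer. Only push with the fingertips or the outside of the fingers: do not pinch anything or reach into the drawer. Leave the green-fronted clothes-peg drawer open as it is, and do not move or lift the bottles, jar and cup.

Things in the scene. Friction and masses are not known exactly. Their poses are not given: they have to be found in the camera images.
- pod_chest: grey chest of the detergent drawer, fixed, 200 deep (x) x 160 wide (y) x 100 mm high; origin at the centre of its underside; its own -x is the front, out of which the drawer slides; +y is the way the bolt is pushed. The orange tab stands on the roof near the front edge; a small bottle stands on the rear half of the roof
- pod_drawer (a joint): how far the blue-fronted detergent drawer stands open, m: 0 shut, 0.1 at most. It slides along the chest's x with about 2.5 N of friction, stays where it is left, and pushes in towards the chest's +x
- pod_front (a point): point on the outer face of the blue drawer front, in the middle of its width, 75 mm above the counter; moves with the drawer. The front is 156 mm wide, 12 mm thick, and runs from 8 to 98 mm above the counter; shut, its outer face is 12 mm before the chest. Behind it lies the tray with the white, blue and green pods: fingers stay out
- keeper (a point): middle of the opening of the steel keeper, 112 mm above the counter: an arch 12 mm wide along y and 32 mm along x, its top 125 mm above the counter, riding with the drawer, 35 mm from the middle towards the chest's +y; the bolt passes through it along +y
- bolt (a joint): how far the bolt on the roof of the detergent chest is pushed, m: near 0 unbolted, 0.04 fully across (its stop), the tab moving along the chest's +y. About 1.5 N of friction; it stays where it is left
- bolt_tab (a point): middle of the face of the orange tab to be pushed (towards the chest's -y), 126 mm above the counter; moves with the bolt. The tab is 28 mm along x, 14 mm along y, from 112 to 134 mm above the counter; roof at 100 mm with a 3 mm steel plate on it. No obstacle on the -y side of the tab. Pressing its -y and +y halves at once counts as pinching
- peg_chest: second grey chest of the same size, fixed, without a bolt; origin at the centre of its underside, front to its own -x
- peg_front (a point): point on the outer face of the green front of the clothes-peg drawer, in the middle of its width (156 mm), 75 mm above the counter. This drawer stands open and must stay as it is
- stain_bottle: small white bottle with a red cap, 44 mm across, 100 mm high, on the rear of the detergent chest's roof; origin at the centre of its underside; leave alone
- softener: yellow bottle with a blue cap, 72 mm across, 190 mm high, on the counter; origin at the centre of its underside; leave alone
- scoop_cup: red cup, 70 mm across, 75 mm high, on the counter; origin at the centre of its underside; leave alone
- scent_jar: green glass jar with a black cap, 60 mm across, 85 mm high, on the counter; origin at the centre of its underside; leave alone

How it is judged:
By the outcome, as a careful person would: the job done as asked, in the order asked, and still so for the second after the job is handed in, with the robot touching nothing.
It also fails if it takes over 42 s, if anything falls off the work surface, if the arm or the gripper's body presses on something with over 40 N, if the wrist force passes 120 N, or if a joint passes its speed limit or range.

## Working session

There is one attempt and no reset: what is moved stays moved. The work goes in short steps, each a Python script; the robot and the scene stay as the last script left them, time stands still between calls to the robot, and variables do not carry over. Pictures are saved under pics/ and viewed, and the job is handed in when it is done.

```bash
mkdir -p pics; ls
python3 - <<'E'
from cell import r, jaws, viewer, telemetry
import cv2,numpy as np
np.set_printoptions(precision=4,suppress=True)
for n in ["side","top","wrist"]:
    c=viewer.get_calibration(n); print(n,c)
    cv2.imwrite(f"pics/{n}0.png",viewer.get_image(n))
print(telemetry.get_time(),telemetry.get_ee_pos(),telemetry.get_orientation(),telemetry.get_gripper_width())
E
```

```text
pics
side {'fx': 514.11438862861, 'fy': 514.11438862861, 'cx': 311.8608328184642, 'cy': 247.10013485821332, 'R': array([[ 0.9359, -0.3516,  0.023 ],
       [-0.2135, -0.6178, -0.7568],
       [ 0.2804,  0.7034, -0.6532]]), 't': array([-0.6286,  0.2022,  0.9705])}
top {'fx': 460.22618375711664, 'fy': 460.22618375711664, 'cx': 321.46410998615266, 'cy': 237.76013818036807, 'R': array([[ 0.0257, -0.9995, -0.0202],
       [-0.9984, -0.0246, -0.0514],
       [ 0.0509,  0.0215, -0.9985]]), 't': array([-0.0001,  0.6513,  1.1117])}
wrist {'fx': 424.66670020292185, 'fy': 424.66670020292185, 'cx': 309.8192349580744, 'cy': 232.545772896191, 'R': array([[ 0.2872,  0.9579, -0.0021],
       [ 0.9226, -0.276 ,  0.2697],
       [ 0.2577, -0.0794, -0.963 ]]), 't': array([-0.6238, -0.0357,  0.3779])}
0.15 [0.1796 0.5979 0.2303] [-1.5727  0.0001 -0.2918] 0.08560337545592175
```

View pics/side0.png

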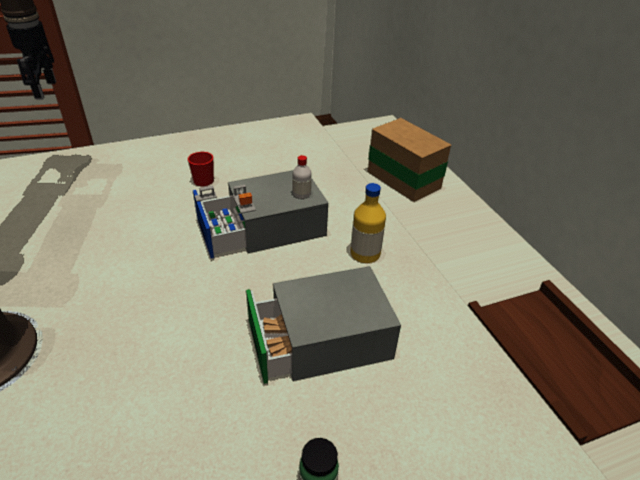

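View pics/top0.png

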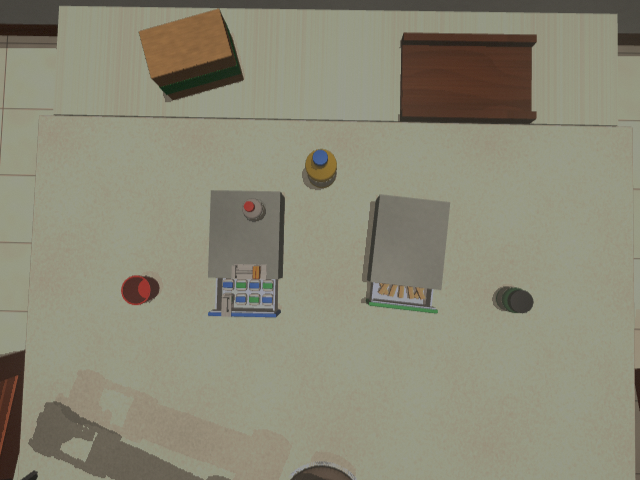

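View pics/wrist0.png

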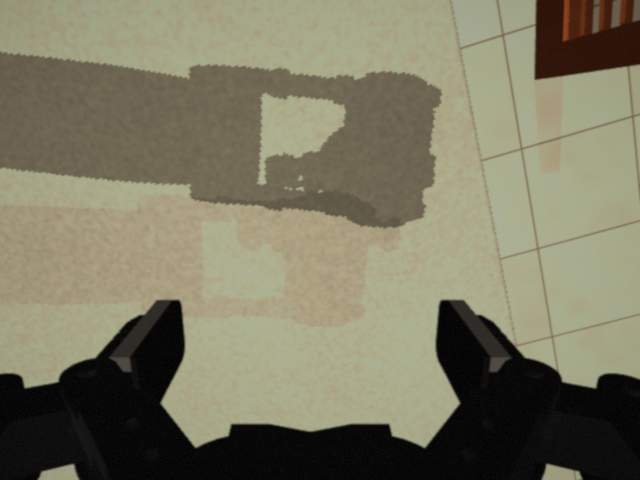

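The side view shows the blue drawer near (205,225), the orange tab near (245,200) and the green drawer near (258,335). In the top view the pod chest roof spans about (209..284, 191..278), the tab is at (256,272), the blue front at (243,314) and the red cup at (138,290). Next I'll measure these.

```bash
cat > h.py <<'E'
import cv2,numpy as np
np.set_printoptions(precision=4,suppress=True)
def ray(c,u,v):
    d=np.array([(u-c['cx'])/c['fx'],(v-c['cy'])/c['fy'],1.])
    return -c['R'].T@c['t'], c['R'].T@d
def plane(c,u,v,z):
    o,d=ray(c,u,v); return o+d*(z-o[2])/d[2]
def proj(c,X):
    p=c['R']@np.asarray(X,float)+c['t']; return np.array([c['fx']*p[0]/p[2]+c['cx'],c['fy']*p[1]/p[2]+c['cy']])
def tri(c1,p1,c2,p2):
    o1,d1=ray(c1,*p1);o2,d2=ray(c2,*p2)
    s=np.linalg.lstsq(np.c_[d1,-d2],o2-o1,rcond=None)[0]
    a,b=o1+d1*s[0],o2+d2*s[1]; return (a+b)/2,np.linalg.norm(a-b)
def mask(img,h0,h1,s=120,v=60):
    return cv2.inRange(cv2.cvtColor(img,cv2.COLOR_BGR2HSV),(h0,s,v),(h1,255,255))
def blobs(m,amin=20):
    n,l,st,ce=cv2.connectedComponentsWithStats(m)
    return [(st[i],ce[i],l==i) for i in range(1,n) if st[i,4]>=amin]
E
python3 - <<'E'
from cell import viewer
from h import *
T=cv2.imread('pics/top0.png');S=cv2.imread('pics/side0.png')
ct,cs=viewer.get_calibration('top'),viewer.get_calibration('side')
cen={}
for n,I,c in(('top',T,ct),('side',S,cs)):
    for nm,a,b in(('orange',5,15),('blue',105,125),('red',0,3),('green',45,75)):
        for st,ce,l in blobs(mask(I,a,b),25):
            print(n,nm,st,ce)
            if n=='top' and nm in('blue','green') and st[2]>50:
                ys,xs=np.nonzero(l); print('  rect',cv2.boxPoints(cv2.minAreaRect(np.c_[xs,ys].astype(np.float32))).tolist())
hsv=cv2.cvtColor(T,cv2.COLOR_BGR2HSV); print(hsv[240,235],hsv[240,410],hsv[285,281])
cv2.imwrite('pics/cropT.png',cv2.resize(T[180:330,190:310],None,fx=4,fy=4,interpolation=cv2.INTER_CUBIC)[:600])
cv2.imwrite('pics/cropS.png',cv2.resize(S[140:270,170:340],None,fx=4.5,fy=4.5,interpolation=cv2.INTER_CUBIC))
E
```

```text
top orange [ 139   10   93   69 3783] [185.1528  43.6497]
top orange [404  34 132   8 769] [467.0104  37.1886]
top orange [ 402   45  129   73 8397] [466.1221  79.5722]
top orange [253 266   6  13  27] [255.7778 272.963 ]
top orange [123 278  20  25 259] [131.9537 290.6216]
top orange [  0 375  19  81 725] [  5.8593 404.0979]
top blue [313 151  15  13 156] [319.6346 157.0192]
top blue [223 283  10   4  40] [227.5 284.5]
top blue [250 283   9   5  42] [253.8095 285.1429]
top blue [236 297   9   5  44] [240.0909 299.0455]
top blue [263 298   9   4  36] [267.  299.5]
top blue [208 313  13   3  34] [214.5882 313.8529]
top blue [232 314  44   3 109] [255.7156 314.789 ]
top red [244 201  10  11  80] [248.4375 205.9125]
top red [121 276  30  29 285] [139.9895 289.1789]
side orange [ 0 74 21  4 53] [ 9.4717 75.6415]
side orange [42 87 12  5 32] [47.4688 89.6562]
side orange [ 0 90 32  4 82] [15.7927 91.4878]
side orange [  0 103  59   7 148] [ 29.3108 106.2973]
side orange [  0 118  64   7 152] [ 30.7961 121.1711]
side orange [382 123  61  32 372] [415.3387 138.7581]
side orange [  0 131  68
[... 379 characters left out ...]
5  22  18 196] [275.0918 324.4898]
side orange [267 336  25  20 277] [279.7509 345.4332]
side blue [366 183  14   9 100] [372.75 187.28]
side blue [197 201  13  28 115] [202.6609 214.8087]
side blue [222 208   7   7  31] [225.1935 211.3226]
side blue [212 218   6   8  33] [214.3939 221.5152]
side blue [229 224   6   7  31] [231.4839 226.6129]
side red [188 152  25  34 489] [200.8834 165.6299]
side red [298 156   9  10  65] [302.0154 159.6923]
side green [226 216   6   7  29] [228.4138 219.    ]
side green [215 227   6   6  29] [217.4138 229.4828]
side green [247 290  19  64 294] [255.5816 322.398 ]
side green [301 464  37  16 140] [319.9286 474.9786]
[ 25  29 115] [ 21  29 122] [ 33  35 152]
```

View pics/cropT.png

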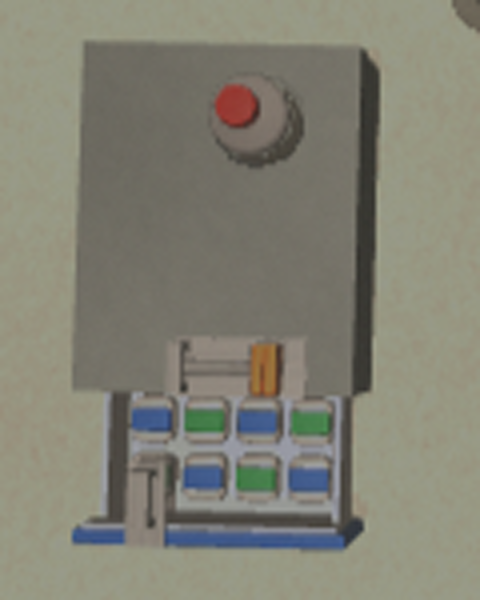

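View pics/cropS.png

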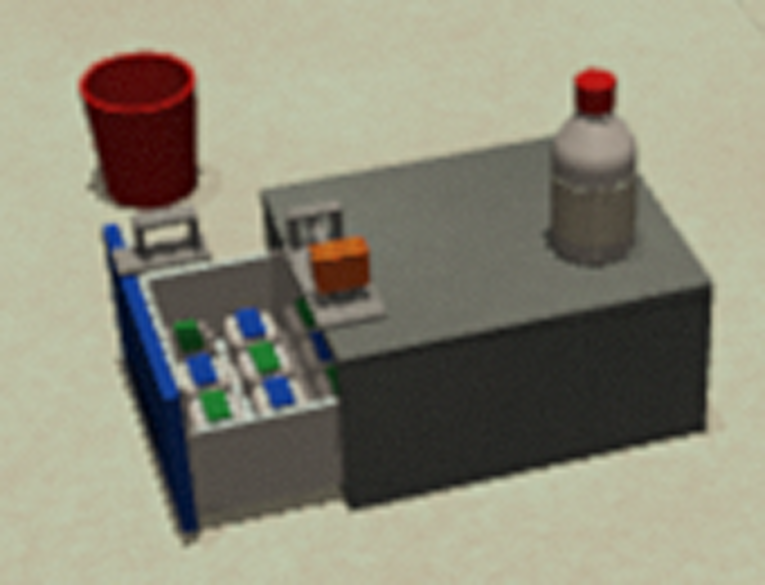

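Run:
```python
from cell import viewer
from h import *
ct,cs=viewer.get_calibration('top'),viewer.get_calibration('side')
print('cams',-ct['R'].T@ct['t'],-cs['R'].T@cs['t'])
tp=lambda x,y:((x+.5)/4-.5+190,(y+.5)/4-.5+180)
sp=lambda x,y:((x+.5)/4.5-.5+170,(y+.5)/4.5-.5+140)
C=[plane(ct,*tp(*p),.1) for p in((85,41),(362,46),(355,392),(73,389))]
for c in C: print('corner',c)
for i in range(4): print('side',np.linalg.norm(C[i]-C[(i+1)%4]))
S=[plane(cs,*sp(*p),.1) for p in((262,192),(553,138),(712,284),(337,362))]
print('side corners FL BL BR FR',*S)
F=[plane(ct,*tp(*p),.098) for p in((73,543),(345,548))]
print('front',F,np.linalg.norm(F[0]-F[1]))
print('front side',plane(cs,*sp(108,228),.098),plane(cs,*sp(178,395),.098))
x=(C[0]+C[1]-C[2]-C[3]);yaw=np.arctan2(x[1],x[0]);y=(C[0]-C[1]+C[3]-C[2]);print('yaw',yaw,np.arctan2(-y[0],y[1]))
ctr=np.mean(C,0);print('ctr',ctr)
f=F[1]-F[0];print('front yaw',np.arctan2(f[0],-f[1]))
print('tab top centre',plane(ct,*tp(263,357),.134),'edges',plane(ct,*tp(251,357),.134),plane(ct,*tp(276,357),.134),plane(ct,*tp(263,344),.134),plane(ct,*tp(263,372),.134))
print('tab tri',tri(ct,tp(264,369),cs,sp(340,265)))
print('keeper top',plane(ct,*tp(151,497),.125))
for n,u,v,z in(('cup rim',136,290,.075),):print(n,plane(ct,u,v,z))
print('stain cap',plane(ct,*tp(237,104),.1+.1))
```

```text
cams [ 0.5937 -0.0079  1.1435] [ 0.3593 -0.7787  0.8014]
corner [0.7505 0.2711 0.1   ]
corner [0.7512 0.1118 0.1   ]
corner [0.554  0.1098 0.1   ]
corner [0.5515 0.2703 0.1   ]
side 0.1592460830066867
side 0.1972226690356478
side 0.16053992190929744
side 0.1990414716950376
side corners FL BL BR FR [0.5521 0.2689 0.1   ] [0.7185 0.2701 0.1   ] [0.751  0.1122 0.1   ] [0.5516 0.1111 0.1   ]
front [array([0.4645, 0.2675, 0.098 ]), array([0.466, 0.113, 0.098])] 0.15451227570928006
front side [0.4679 0.2645 0.098 ] [0.473  0.1132 0.098 ]
yaw 0.006898891841032394 0.010150910767392125
ctr [0.6518 0.1907 0.1   ]
front yaw 0.009872871073055086
tab top centre [0.5731 0.1571 0.134 ] edges [0.573  0.1637 0.134 ] [0.5733 0.15   0.134 ] [0.5802 0.1574 0.134 ] [0.5649 0.1569 0.134 ]
tab tri (array([0.5667, 0.158 , 0.1232]), np.float64(0.0008709726510754368))
keeper top [0.4942 0.2181 0.125 ]
cup rim [0.5156 0.4441 0.075 ]
stain cap [0.7045 0.1641 0.2   ]
```

The roof sides come out at 159/197/160/199 mm against 160/200, and the front at 154 mm against 156. The two views agree on the tab to 0.9 mm. This puts the chest centre at (0.652, 0.1905) with yaw about 0.008, and the drawer open about 74 mm. The shut front face should be at x≈0.540, and the tab's −y face is at y≈0.150. Next I push the drawer.

Run:
```python
from cell import r, jaws, viewer, telemetry
from h import *
t=telemetry
yaw=0.008; ori=[-np.pi/2,-0.5,yaw]
for p in([.40,.189,.2],[.43,.189,.07],[.54,.189,.07]): print(r.ik(p,ori))
jaws.grip(0.0)
r.move_pose([.40,.189,.2],ori)
r.move_straight([.425,.189,.07],v=.25)
f0=np.array(t.get_contact_force()); print(t.get_time(),t.get_ee_pos(),t.get_gripper_width(),f0)
r.move_straight([.515,.189+.008*.09,.07],v=.06)
print(t.get_time(),t.get_ee_pos(),np.array(t.get_contact_force())-f0)
cv2.imwrite('pics/side1.png',viewer.get_image('side'))
cv2.imwrite('pics/top1.png',viewer.get_image('top'))
```

```text
[ 0.508  -0.2634  2.3722 -0.4037  0.6249 -0.7902]
[ 0.4642  0.1025  2.4032 -0.879   0.2778 -0.3044]
[ 0.3498  0.2619  2.1964 -0.6678  0.2625 -0.6173]
3.5167 [0.4253 0.1895 0.07  ] -0.00014980707694529092 [-0.0469 -0.1697  0.2134]
5.1667 [0.5149 0.1897 0.07  ] [-1.0435  0.1098 -0.8978]
```

View pics/side1.png

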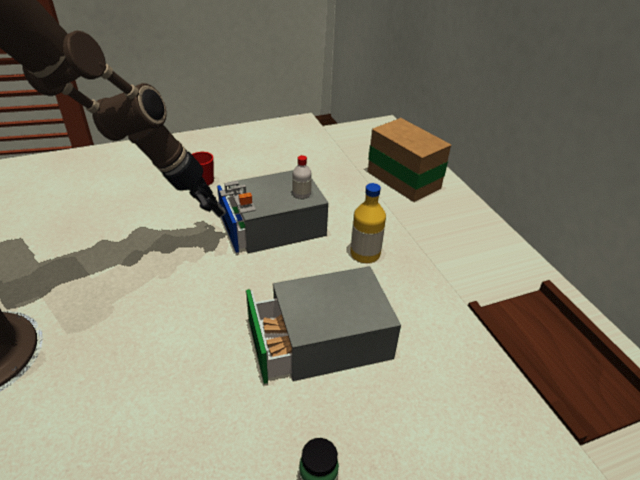

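View pics/top1.png

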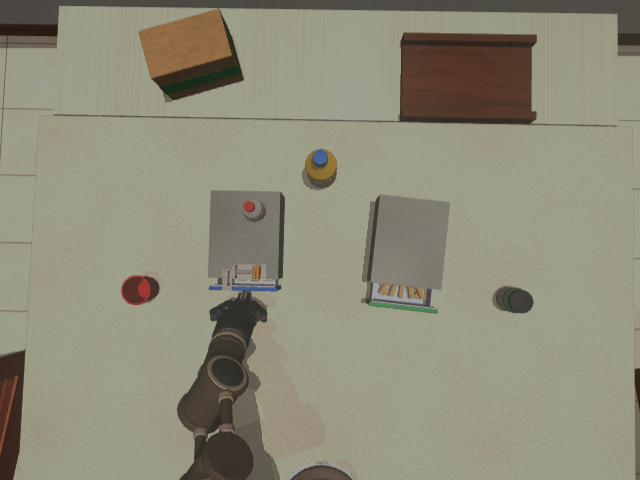

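The drawer is sliding in: the blue front is now at top row ~288 (it was 314), with the fingertips at (243,295). I'll push on in small steps until the stop shows as a force rise.

Run:
```python
from cell import r, jaws, viewer, telemetry
from h import *
t=telemetry
x=.515; hit=0
while x<.550:
    x+=.002 if x<.527 else .001
    r.move_straight([x,.189+.008*(x-.425),.07],v=.04)
    f=np.array(t.get_contact_force()); p=t.get_ee_pos(); print(round(t.get_time(),2),round(x,4),p[0],f)
    if f[0]<-12: break
cv2.imwrite('pics/side2.png',viewer.get_image('side')[130:280,160:360].repeat(4,0).repeat(4,1))
r.move_straight([.50,.1895,.075],v=.15)
r.move_straight([.44,.1895,.16],v=.25)
cv2.imwrite('pics/top2.png',viewer.get_image('top')[180:330,190:310].repeat(4,0).repeat(4,1))
print(t.get_time())
```

```text
5.52 0.517 0.5169790734297055 [-1.1015  0.0463  0.1001]
5.77 0.519 0.5190712380144011 [-1.6004 -1.0562 -0.6582]
6.02 0.521 0.5212289421995524 [-1.5528 -0.6945 -1.3144]
6.27 0.523 0.5232690068495859 [-1.0143 -0.5289 -0.3871]
6.52 0.525 0.525256717035475 [-1.5288  0.2255 -1.4687]
6.77 0.527 0.5272676051931817 [-0.0467 -0.7886 -0.4998]
7.02 0.528 0.5281225747813739 [-0.7387 -0.0457 -1.1565]
7.27 0.529 0.52911178355138 [-1.9568  0.7178  0.0552]
7.52 0.53 0.5301116632064418 [-1.2823 -0.4634  0.6484]
7.77 0.531 0.5309515144760901 [-2.2162  0.0718 -0.226 ]
8.02 0.532 0.5311291549502667 [-6.197   0.5584  4.1314]
8.27 0.533 0.5311767349731242 [-10.4931   1.144    6.4965]
8.52 0.534 0.5312613160761609 [-12.8983   2.3671   8.3695]
9.5583
```

View pics/side2.png

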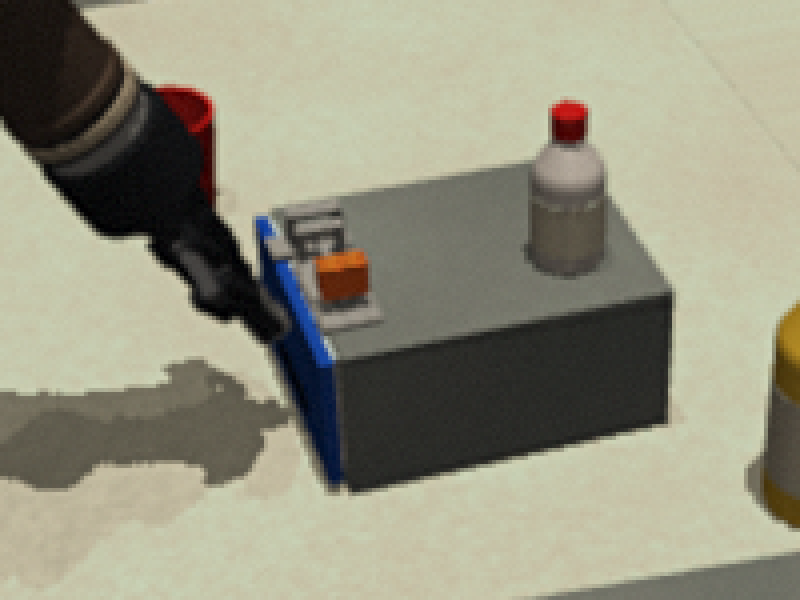

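View pics/top2.png

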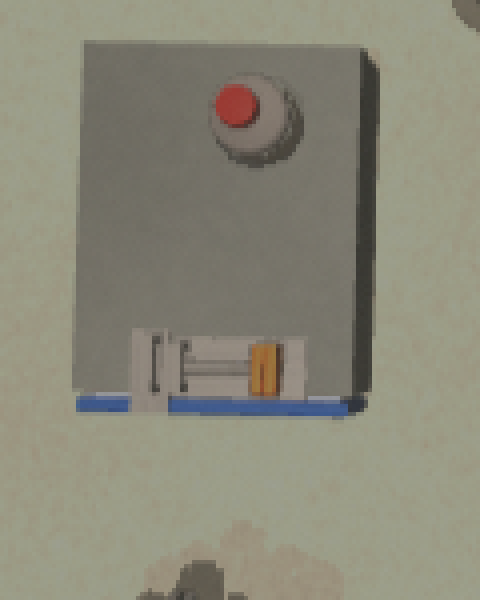

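The force rise at TCP x=0.531, plus the ~10 mm tip offset, puts the stop at 0.541 against the expected 0.540. In the top crop the blue front is flush at the roof edge (row ~405), and the keeper (150,365) lines up with the bolt. Now the tab.

Run:
```python
from cell import r, jaws, viewer, telemetry
from h import *
t=telemetry
ori=[-np.pi/2,0,.008]; X=.571; Z=.121
print(r.ik([X,.10,Z],ori),r.ik([X,.18,Z],ori))
r.move_pose([.50,.11,.22],ori)
r.move_straight([X,.105,.17],v=.25)
r.move_straight([X,.105,Z],v=.15)
f0=np.array(t.get_contact_force());print(t.get_time(),t.get_ee_pos(),f0)
y=.105
while y<.150:
    y+=.004
    r.move_straight([X,y,Z],v=.06)
    f=np.array(t.get_contact_force()); print(round(t.get_time(),2),round(y,4),t.get_ee_pos()[1],f-f0)
    if abs((f-f0)[1])>5: break
cv2.imwrite('pics/side3.png',viewer.get_image('side')[130:280,160:360].repeat(4,0).repeat(4,1))
```

```text
[ 0.0983  0.35    1.8239  0.      0.9677 -1.4805] [ 0.2327  0.3826  1.7778  0.      0.9812 -1.3461]
11.225 [0.5704 0.1053 0.1216] [-0.7527  0.8155 -0.1666]
11.47 0.109 0.10942086695009048 [0.7198 0.0651 1.1095]
11.72 0.113 0.11328197710448187 [ 0.2773 -0.0824  0.3232]
11.97 0.117 0.11721069404340935 [-0.1635 -0.804  -0.2367]
12.22 0.121 0.1212195173635922 [ 1.586  -0.0772  0.5951]
12.47 0.125 0.12521021702278232 [ 0.7718 -0.8804  0.4609]
12.72 0.129 0.1292518409622991 [ 0.8878 -1.5749  0.0641]
12.97 0.133 0.13323713708896937 [ 1.2521 -0.7797 -0.3012]
13.22 0.137 0.13720722402509306 [ 0.0283 -0.7211  0.6029]
13.47 0.141 0.14122981748310046 [ 1.2304 -1.3093  0.7976]
13.72 0.145 0.1453343623773213 [ 0.4311 -0.3886 -0.1632]
13.97 0.149 0.14938798109354276 [-0.4591 -0.9297 -0.4813]
14.22 0.153 0.1534128994784666 [ 0.8719 -0.7389  0.7782]
```

View pics/side3.png

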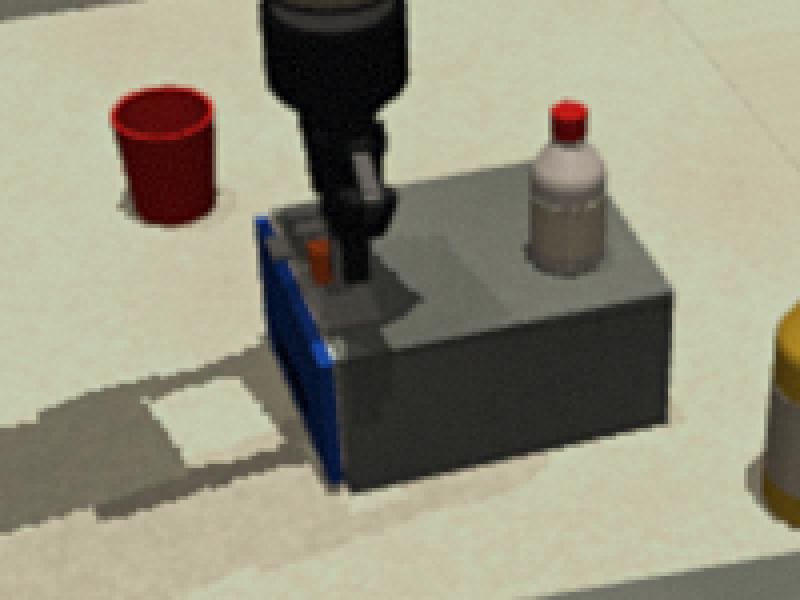

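The orange tab now shows at (319,262) beside the fingertips; it was centred at (342,276) before, so it may have started to move, though the fingers partly hide it. I'll carry on until the stop shows.

Run:
```python
from cell import r, jaws, viewer, telemetry
from h import *
t=telemetry
X=.571;Z=.121;y=.153
f0=np.array([0,0,0.])
while y<.188:
    y+=.004 if y<.167 else .0015
    r.move_straight([X,y,Z],v=.05)
    f=np.array(t.get_contact_force()); print(round(t.get_time(),2),round(y,4),t.get_ee_pos()[1],f)
    if f[1]<-9: break
cv2.imwrite('pics/side4.png',viewer.get_image('side')[130:280,160:360].repeat(4,0).repeat(4,1))
```

```text
14.53 0.157 0.15735183872656502 [-0.1507 -0.2734  0.4425]
14.78 0.161 0.16141938248542545 [0.1112 0.3419 0.4307]
15.03 0.165 0.1654206579923262 [ 0.2149 -0.6598 -0.3493]
15.28 0.169 0.1693990831541601 [ 0.2611 -0.1179 -0.0676]
15.53 0.1705 0.17061277348566065 [ 0.5207 -0.3491 -0.4327]
15.78 0.172 0.17200024965348137 [ 0.4491 -1.9597  0.7763]
16.02 0.1735 0.17360031564139541 [-0.2061 -1.3927  1.2268]
16.27 0.175 0.1751469090463067 [ 0.3697 -0.86    0.2468]
16.52 0.1765 0.1761392340038119 [-0.5279 -3.0906  1.6083]
16.77 0.178 0.1763551535296916 [ 1.0955 -7.552   1.7022]
17.02 0.1795 0.1765257194939601 [ -0.509  -10.5638   1.3543]
```

View pics/side4.png

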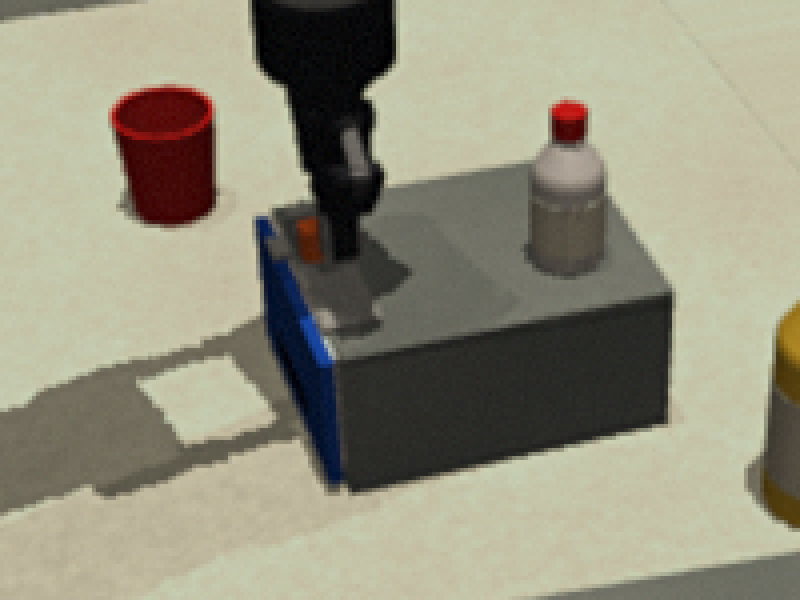

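The stop shows at TCP y=0.1764, against a predicted ~0.1755. I'll back off, then clear the view and check.

Run:
```python
from cell import r, jaws, viewer, telemetry
from h import *
t=telemetry
r.move_straight([.571,.15,.121],v=.1)
r.move_straight([.571,.14,.22],v=.25)
r.move_straight([.40,.10,.25],v=.3)
T=viewer.get_image('top');S=viewer.get_image('side');ct=viewer.get_calibration('top')
cv2.imwrite('pics/top5.png',T);cv2.imwrite('pics/top5c.png',cv2.resize(T[180:330,190:310],None,fx=4,fy=4,interpolation=cv2.INTER_CUBIC))
cv2.imwrite('pics/side5.png',cv2.resize(S[140:270,170:340],None,fx=4.5,fy=4.5,interpolation=cv2.INTER_CUBIC))
for n,a in(('orange',(5,15)),('blue',(105,125)),('red',(0,3)),('green',(45,75))):
  for I,m in(('before',cv2.imread('pics/top0.png')),('now',T)):
    for st,ce,l in blobs(mask(m,*a),15):
        if 180<ce[1]<330 and 100<ce[0]<540: print(n,I,ce,plane(ct,*ce,.134 if n=='orange' else .098)[:2],st[4])
print(t.get_time(),t.get_contact_force())
```

```text
orange before [255.7778 272.963 ] [0.5642 0.156 ] 27
orange before [131.9537 290.6216] [0.5183 0.4281] 259
orange now [132.1939 290.5513] [0.5184 0.4276] 263
blue before [227.5 284.5] [0.5353 0.2254] 40
blue before [253.8095 285.1429] [0.5355 0.1654] 42
blue before [240.0909 299.0455] [0.5033 0.1955] 44
blue before [267.  299.5] [0.5039 0.1343] 36
blue before [214.5882 313.8529] [0.4683 0.2524] 34
blue before [255.7156 314.789 ] [0.4688 0.1588] 109
blue now [215.8667 280.7667] [0.5431 0.2522] 30
blue now [255.4091 281.6091] [0.5436 0.162 ] 110
red before [248.4375 205.9125] [0.7158 0.1837] 80
red before [139.9895 289.1789] [0.5194 0.4253] 285
red now [248.4815 205.963 ] [0.7157 0.1836] 81
red now [139.9791 289.4146] [0.5188 0.4253] 287
18.9083 [0.3147 0.6602 0.2254]
```

View pics/top5c.png

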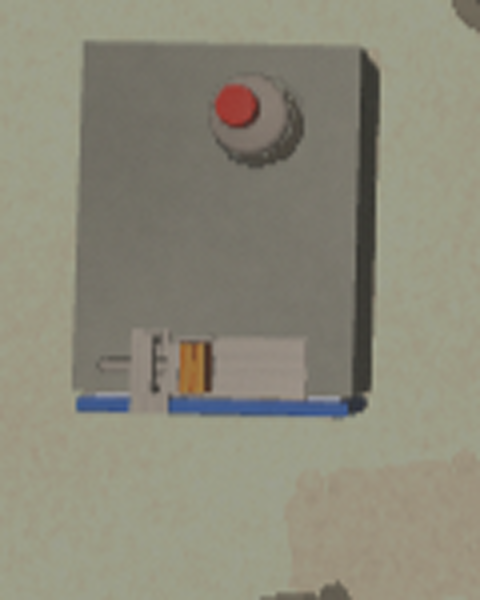

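View pics/side5.png

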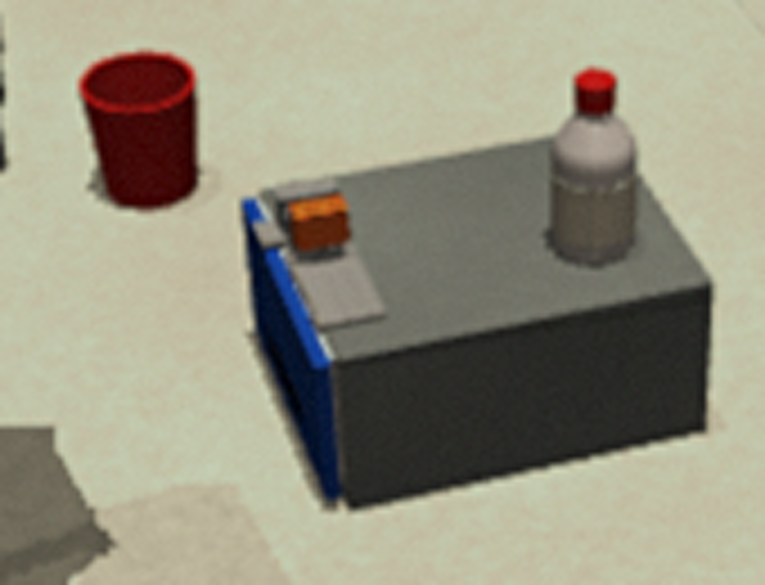

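View pics/top5.png

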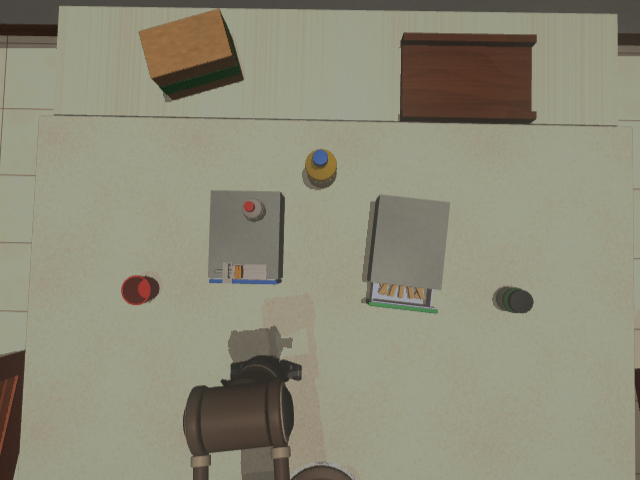

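The tab face has moved from crop column 276 to 206, about 39 mm. The bolt tip sticks out past the keeper at (105,365), the blue front is flush, and everything else is unmoved. I'm handing it in.

Run:
```python
from cell import r, telemetry
r.finish_job(); print(telemetry.get_time())
```

```text
the job is handed in; nothing more can be done
the job is handed in; nothing more can be done
```

The detergent drawer is shut and bolted, and the job is handed in; the last clock reading before hand-in was about 19 s of the 42 s allowed.

- **Drawer:** I pushed the blue front in with the closed fingertips until it met its stop. The outer face stopped at x≈0.541, against 0.540 expected, with about 13 N of push along x.
- **Bolt:** I then pushed the orange tab along +y with the outside of the finger until it met its stop at about 10.6 N. In the last pictures the tab has moved about 39 mm, against a nominal 40 mm, which is within the pixel accuracy. The bolt tip shows on the far side of the keeper.
- **Everything else:** The blue front is flush with the chest. The red cup and the small bottle are within about half a pixel of where they started. The green drawer, softener and jar I compared only by eye, and they look unmoved. The arm was clear of everything at hand-in.

One check was weak: the sliding forces were about the size of the sensor's roughly 1 N noise, so I could not see from the force when the finger first touched the tab. No other check failed or disagreed.

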